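Slide the card tray home in the card printer

TASK

Put the loaded card tray back into the card printer: start its nose in the slot at the foot of the printer's front, then slide it straight in, gently, letting the side guides line it up, until it clicks fully home against the stop. Do not force the tray or lean on the printer, leave everything else where it is, and let go when the tray is in.

Things in the scene. Friction and masses are not known exactly. Their poses are not given: they have to be found in the camera images.
- tray: dark grey open card tray with a low white stack of cards fixed in it, 190 mm long, 112 mm wide, side walls 20 mm high, about 0.28 kg, flat on the desk. Origin: centre of its underside; x axis to the nose (the end that goes in, at +95 mm), z up. The floor is 3 mm thick; 31 mm of it behind the front wall is bare, then come the cards, top 9 mm above the underside
- tray_front (a point): middle of the top edge of the tray's front wall, the place to grip or to push: an upright plate across the outer end, 12 mm thick (from 83 to 95 mm behind the tray's origin), 124 mm wide, 44 mm high from the underside; axes as the tray's
- tray_nose (a point): middle of the lower edge of the tray's nose; its two corners are cut back 6 mm over the last 12 mm. In the left (+y) side wall, centred 50 mm behind the nose, is a 12 mm wide notch for the catch. Axes as the tray's
- printer: dark grey desktop card printer, 196 mm wide, 175 mm deep, 93 mm high, fast on the desk, a pack of cards on top. Origin: middle of the lower edge of its front face, at desk height; x axis points straight into the printer (the way the tray goes in), y to its left, z up. The slot in the front is 148 mm wide, 28 mm high, open at the foot: the tray runs on the desk itself
- slot (a point): middle of the slot at the front face, at desk height; axes as the printer's. Inside, out of sight, are two side guides 114 mm apart, their mouth flared to 128 mm: the flare starts 5 mm inside and is 25 mm long. The last user clamped them up to 8 mm left or right of this middle; that is not measured. They line up a free tray; one held stiffly off their line is squeezed
- home (a point): where the nose (tray_nose) ends with the hidden end stop in its middle setting: 114 mm inside the front face. The stop is set for the card length and the guides sideways, so the true place lies up to 24 mm nearer or deeper and up to 8 mm to a side; not measured, found only by feel. 52 to 100 mm of the tray stay outside. Axes as the printer's
- catch (a joint): sprung roller at the left guide, 50 mm before the end stop, in m: 0 with no tray, 0.003 to 0.005 while the tray's side holds it back (spring about 3 N; the push needed rises from 2 N to some 4 to 8 N as the nose meets it), under 0.002 again once it clicks into the notch, within 2 mm of the stop; against the stop the push rises sharply
- handheld: black handheld radio standing on the desk, 56 mm wide, 32 mm deep, 190 mm high with its aerial; origin centre of its foot; a bystander
- mug: white mug, 80 mm across, 92 mm high; origin centre of its foot; a bystander
- fist_mic: black hand microphone lying on the desk, 62 x 105 x 31 mm; origin under its centre; a bystander
- mouse: black computer mouse, 105 x 60 x 34 mm; origin under its centre; a bystander
- screwdriver: screwdriver lying on the desk, tip along its x axis; a bystander
- coax_adapter: steel plug adapter standing on end, 20 mm across, 36 mm high; origin centre of its foot; a bystander
- headphones: black headphones lying on the desk, about 220 x 200 x 72 mm; a bystander
- card_pack: white pack of cards, 145 x 95 x 22 mm, lying on the printer; origin under its centre; a bystander
Mind the look-alikes: they are no part of the job. Of the things that look like the tray, the larger one is meant.

How it is judged:
By the outcome, as a careful person would: the job done as asked, in the order asked, and still so for the second after the job is handed in, with the robot touching nothing.
It also fails if it takes over 69 s, if anything falls off the work surface, if the arm or the gripper's body presses on something with over 40 N, if the wrist force passes 120 N, or if a joint passes its speed limit or range.

ROBOT

A 6-joint arm with a two-finger parallel gripper is mounted at the origin on the work surface. World frame = base frame: x ahead of the robot, y to its left, z up, the work surface at z = 0. Lengths are in m, angles in degrees, forces in N, time in s.
With the tool pointing down it reaches from about 0.3 to 0.75 m from the base axis. Payload 8.5 kg.
Tool frame: the origin (TCP) lies midway between the tips of the shut fingers; the grasp point (between the pads) lies 19 mm behind it; z points along the fingers, y is the direction in which the jaws open and shut (so a half turn about z gives the same grasp; the last joint's range is limited). The gripper opens to 85 mm and grips with 20 to 120 N. Pads are 22 mm wide; open, the fingers measure 114 mm over their backs; the gripper's body (76 mm by 85 mm) begins 54 mm behind the grasp point. The pads swing forward as they close: fully open they stand 13 mm farther back than shut.
Start: joints at [56.706, 21.807, 74.336, -0, 83.858, -12.336], TCP at [0.197, 0.514, 0.231] pointing down, gripper open.
Joint ranges: [-178.18, 178.18], [-50.72, 133.34], [12.68, 142.11], [-81.47, 261.47], [9.98, 163.14], [-165.26, 165.26]. Speed limits (degrees/s): [136.94, 136.94, 180, 180, 180, 180].

INTERFACE

Orientations are given as a 3x3 rotation matrix whose columns are the frame's x, y, z axes.
In Python, from rig import env gives the robot as it stands.
- The arm moves only by the shell command python3 -m inch 'ROWS' [FORCE]. ROWS is text: rows parted by semicolons, each of 5 numbers parted by spaces: the finger opening in mm, from 0 to 85.4, then the shift along the tool's x, y, z in mm, then the turn about the tool's z in degrees. In form: jaw dx dy dz turn; .... A call has 1 to 10 rows; each row is the pose to reach, as a shift and turn from the pose commanded when the call began, along the tool's axes at that moment; what a row does not reach only later rows make up. A row lasts 1/8 s, in which the tool goes at most 62.5 mm and 10.7 degrees, less where a joint would pass 70% of its speed; a pose out of reach is approached as far as the arm can. A call with a gripper value outside its range is refused whole. The fingers move at their own pace and stop on an object; FORCE is the grip in N (left out, the last holds). Time passes only in rows, so rows that repeat a pose let the fingers close. It gives the time, the measured TCP pose, the force and the opening at its end, in the units of the state.
- env.observe(): the state, without advancing time (a new reading comes with each control period).
- env.get_image(name): name is "scene" or "side" or "wrist"; returns a dict with "color" (480x640x3 uint8, blue, green, red), "range_z" (480x640 float32, m along the optical axis (not along the pixel's ray), 0 where there is no reading), "fov_y" (degrees; the focal length in pixels is half the picture's height over the tangent of half this angle, whatever the lens; pixels are square), "cx", "cy" (the principal point, pixels), "k1" (the pictures are not rectified: a ray, as slopes to the right and down, at radius r is drawn at 1 + k1 r^2 times it, then the intrinsics apply), "R" (3x3) and "t" (3): a world point X has camera coordinates R X + t. Camera axes: x right, y down, z forward; pixel columns grow to the right and rows downward; lengths in m; the calibration is good to about 2 mm. A picture is of the moment at which its call begins.
- env.close_job(): hands the job in, once; it reports no verdict.
The state is a dict: "time_s": time; "q": joint angles; "qvel": joint speeds; "joint_efforts": joint torques, N m; "position": TCP position; "tool_rot": TCP orientation; "ft_force": force on the tool from outside, world axes, zero at the start; "wrist_torque": the same for the moment, N m; "grip_width": finger opening in m.
Only numpy, scipy, OpenCV 4.12 (cv2) and the standard library are available. Lean on these libraries where they do the work, as an engineer would, in place of code of your own. Each camera call takes 0.05 s, during which the arm holds its last target.

## Working session

There is one attempt and no reset: what is moved stays moved. The work goes in short steps, Python scripts to look and compute and a shell command to move; the robot and the scene stay as the last step left them, time stands still between calls to the robot, and variables do not carry over. Pictures are saved under pics/ and viewed, and the job is handed in when it is done.

```bash
ls; mkdir -p pics; cat > h.py <<'E'
from rig import env
import numpy as np, cv2
def grab(name,tag):
    im=env.get_image(name); cv2.imwrite(f'pics/{tag}.png',im['color']); np.savez(f'pics/{tag}.npz',**{k:np.array(v) for k,v in im.items()}); return im
def load(tag): return dict(np.load(f'pics/{tag}.npz'))
def ray(im,u,v):
    f=240/np.tan(np.radians(float(im['fov_y']))/2)
    K=np.array([[f,0,im['cx']],[0,f,im['cy']],[0,0,1]],float)
    p=cv2.undistortPoints(np.array([[[u,v]]],float),K,np.array([float(im['k1']),0,0,0]))[0,0]
    d=np.array([p[0],p[1],1.]); return im['R'].T@d, -im['R'].T@im['t']
def atz(im,u,v,z=0):
    d,c=ray(im,u,v); return c+d*(z-c[2])/d[2]
def atr(im,u,v):
    d,c=ray(im,u,v); r=im['range_z'][int(round(v)),int(round(u))]; return c+d*r
def proj(im,X):
    f=240/np.tan(np.radians(float(im['fov_y']))/2)
    p=im['R']@np.array(X)+im['t']; a=p[:2]/p[2]; s=1+float(im['k1'])*(a@a); return a*s*f+np.array([im['cx'],im['cy']])
E
python3 - <<'E'
from h import *
np.set_printoptions(precision=4,suppress=True)
for n in ['scene','side','wrist']:
    im=grab(n,n+'0'); print(n,im['fov_y'],im['k1'],-im['R'].T@im['t'],im['R'][2])
print(env.observe())
E
```

```text
pics
scene 42.15576897356367 -0.0349366264373304 [1.0904 0.9906 1.4215] [-0.3228 -0.5546 -0.7669]
side 43.340262072989724 0.05799053120706565 [ 0.3046 -1.0599  1.0117] [ 0.1712  0.7463 -0.6432]
wrist 66.8248977727369 0.020908872302107757 [0.1289 0.5389 0.3735] [ 0.2647 -0.1027 -0.9589]
{'time_s': 0.15, 'q': array([ 56.7076,  21.8327,  74.3708,   0.0019,  83.858 , -12.3365]), 'qvel': array([ 0.1262, -0.0389, -0.2294, -0.0566, -0.0075, -0.0404]), 'joint_efforts': array([  0.0018, -44.8627, -23.1345,  -0.0002,   0.0038,  -0.    ]), 'position': array([0.1966, 0.5134, 0.2309]), 'tool_rot': array([[-0.9339,  0.3577, -0.0006],
       [ 0.3577,  0.9339, -0.0009],
       [ 0.0003, -0.001 , -1.    ]]), 'ft_force': array([ 1.0232,  0.1385, -0.0936]), 'wrist_torque': array([-0.0002, -0.0179,  0.0014]), 'grip_width': 0.08536992897419404}
```

View pics/scene0.png

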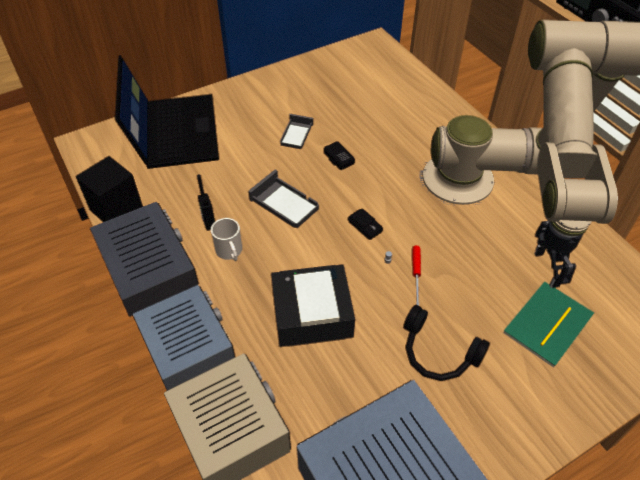

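View pics/side0.png

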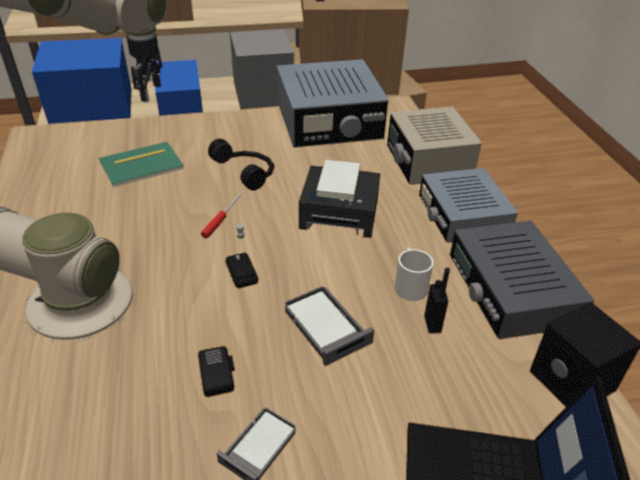

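View pics/wrist0.png

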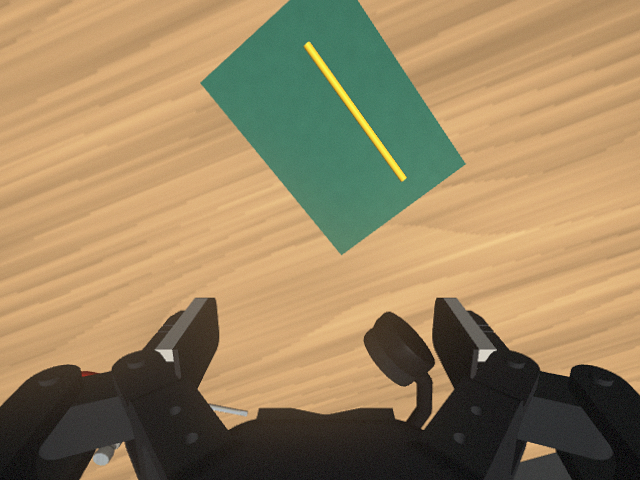

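```bash
python3 - <<'E'
from h import *
def crop(tag,x,y,w,h,s):
    c=cv2.imread(f'pics/{tag}.png')[y:y+h,x:x+w]; return cv2.resize(c,None,fx=s,fy=s,interpolation=cv2.INTER_CUBIC)
cv2.imwrite('pics/c1.png',crop('side0',270,270,130,100,6))
cv2.imwrite('pics/c2.png',crop('side0',280,150,120,95,6))
cv2.imwrite('pics/c3.png',crop('scene0',240,120,130,110,5))
cv2.imwrite('pics/c4.png',crop('scene0',260,255,110,95,6))
E
```

```text
(no output)
```

View pics/c1.png

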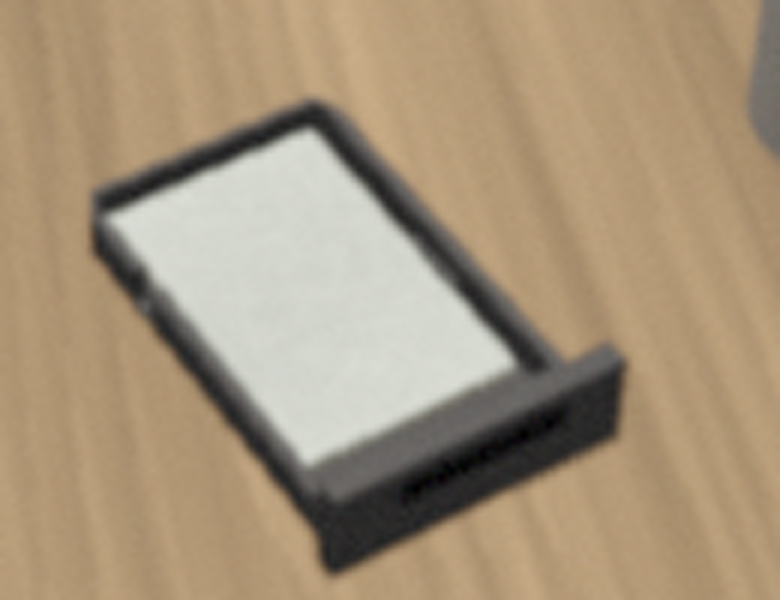

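View pics/c2.png

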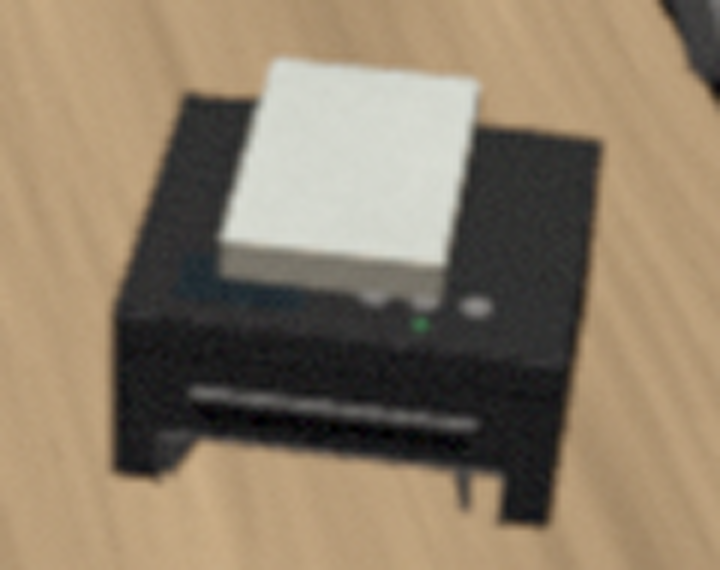

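View pics/c3.png

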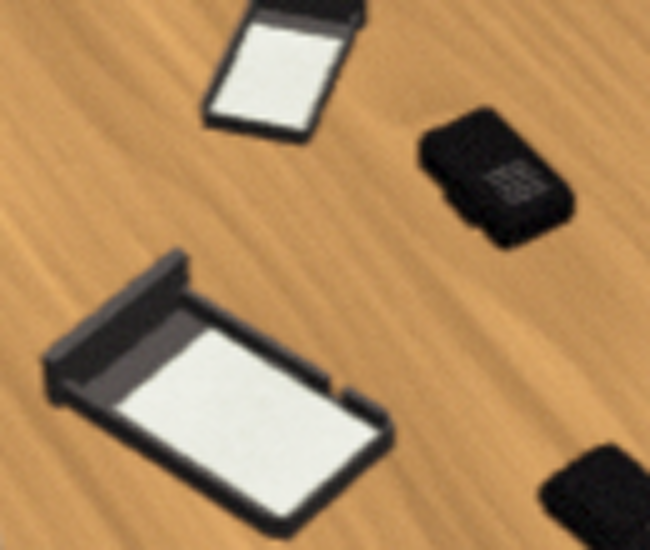

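View pics/c4.png

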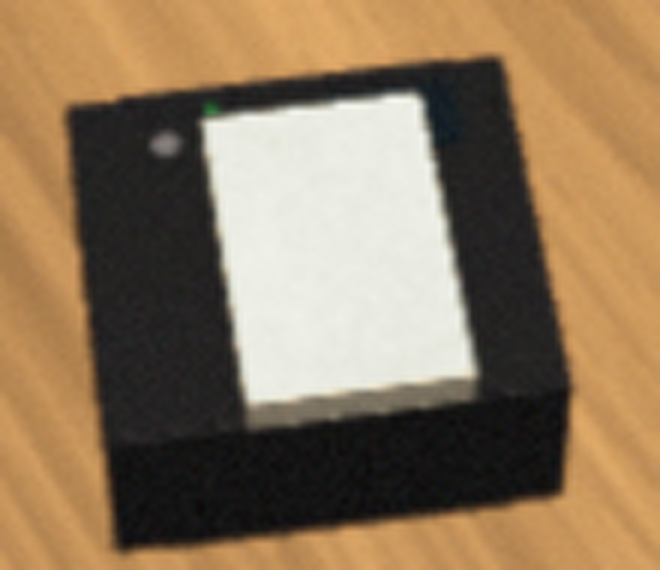

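```bash
cat > fit.py <<'E'
from h import *
from scipy.optimize import least_squares
S,C=load('side0'),load('scene0')
def fit(obs,x0):
    def T(p,X): c,s=np.cos(p[2]),np.sin(p[2]); return [p[0]+c*X[0]-s*X[1],p[1]+s*X[0]+c*X[1],X[2]]
    f=lambda p: np.concatenate([proj(im,T(p,X))-np.array(u) for im,X,u in obs])
    r=least_squares(f,x0,loss='soft_l1'); print(r.x[:2],np.degrees(r.x[2])); print(r.fun.reshape(-1,2).round(1).tolist()); return r.x
s1=lambda u,v:(270+u/6,270+v/6); s2=lambda u,v:(280+u/6,150+v/6); c3=lambda u,v:(240+u/5,120+v/5); c4=lambda u,v:(260+u/6,255+v/6)
L=.095;W=.062
tr=[(S,(-L,-W,.044),s1(624,360)),(S,(-L,W,.044),s1(328,497)),(S,(-L,W,0),s1(333,573)),(S,(-L,-W,0),s1(615,437)),
(C,(-L,W,.044),c3(180,250)),(C,(-L,-W,.044),c3(45,358)),(C,(-.083,-W,0),c3(58,405)),
(S,(.083,.056,.02),s1(93,198)),(S,(.095,-.050,.02),s1(313,97)),(C,(.095,.05,.02),c3(393,425)),(C,(.095,-.05,.02),c3(285,525))]
pr=[(S,(0,.098,.093),s2(118,312)),(S,(0,-.098,.093),s2(573,365)),(S,(.175,.098,.093),s2(185,97)),(S,(.175,-.098,.093),s2(600,142)),
(S,(0,.098,0),s2(115,470)),(S,(0,-.098,0),s2(548,523)),
(C,(0,.098,.093),c4(500,58)),(C,(0,-.098,.093),c4(68,105)),(C,(.175,.098,.093),c4(568,388)),(C,(.175,-.098,.093),c4(115,440)),(C,(.175,.098,0),c4(562,493)),(C,(.175,-.098,0),c4(120,548))]
if __name__=='__main__':
    t=fit(tr,[.35,-.2,2.1]); p=fit(pr,[.4,.2,1.6])
    for n,(u,v) in dict(mug=(240,255),mug2=(215,250),radio=(208,228),mouse=(365,225),mic=(340,160),coax=(388,262),sd=(417,270),sdtip=(418,305)).items(): print(n,atz(C,u,v,0.0)[:2])
    print('gA',atz(S,*s2(465,508)), 'slotL',atz(S,*s2(160,478)),'slotR',atz(S,*s2(500,515)))
E
python3 fit.py
```

```text
[ 0.53118598 -0.18069033] 108.9678225764194
[[0.2, -1.2], [-0.4, -0.9], [-1.8, 0.1], [0.1, -0.4], [-0.7, -1.7], [-1.7, -1.6], [-0.3, 0.6], [-0.5, 0.9], [0.1, -1.9], [-0.1, -0.0], [-0.7, -1.1]]
[0.62534779 0.12612232] 68.56189236959189
[[-1.8, -1.4], [-1.0, -1.5], [-1.1, -2.5], [0.4, -2.5], [-1.2, 0.5], [0.3, 0.5], [-0.5, -1.9], [-1.8, -0.8], [0.5, -1.2], [-2.4, 0.4], [-0.2, 0.3], [-1.4, 1.2]]
mug [ 0.73683534 -0.06807648]
mug2 [ 0.79174247 -0.12094709]
radio [ 0.77575709 -0.20795684]
mouse [0.36392539 0.01696958]
mic [ 0.28288038 -0.25970611]
coax [0.38228649 0.1663589 ]
sd [0.32722528 0.23095097]
sdtip [0.3938575  0.32774276]
gA [0.68344893 0.10925357 0.        ] slotL [0.55621979 0.15441853 0.        ] slotR [0.69726822 0.10176262 0.        ]
```

The things that could be taken for the tray are the large one at scene (285,200) / side (328,323) and the small one at scene (297,132) / side (257,445). I choose the large one. The crop shows a notched left wall, and the 190x112 fit agrees to 1–2 px. Next I move to hover over its front wall and check with the wrist camera.

```bash
python3 -m inch '85 -400 -390 -20 -30; 85 -400 -390 -20 -30; 85 -400 -390 -20 -30; 85 -400 -390 -20 -30; 85 -618 -598 -20 -40; 85 -618 -598 -20 -40; 85 -618 -598 -20 -40; 85 -618 -598 -20 -40; 85 -618 -598 -20 -40; 85 -618 -598 -20 -40'
```

```text
time_s: 1.4
position: [0.4493, -0.0287, 0.2466]
tool_rot: [[-0.945, -0.326, 0.0], [-0.326, 0.945, 0.0], [-0.0, 0.0, -1.0]]
ft_force: [1.4, 1.2, 0.2]
grip_width: 0.085
```

```bash
python3 -m inch '85 -28 -230 0 0; 85 -28 -230 0 0; 85 -28 -230 0 0; 85 -28 -230 0 0; 85 -28 -230 0 0; 85 -28 -230 0 0'; python3 - <<'E'
from h import *
grab('wrist','w1'); print(env.observe()['q'])
E
```

```text
time_s: 2.15
position: [0.5501, -0.2343, 0.2462]
tool_rot: [[-0.945, -0.326, -0.001], [-0.326, 0.945, 0.001], [0.0, 0.001, -1.0]]
ft_force: [0.1, -0.3, -0.2]
grip_width: 0.085
[-3.43815142e+01  2.61753179e+01  6.46491084e+01  8.34374399e-03
  8.92021490e+01 -1.43463613e+02]
```

View pics/w1.png

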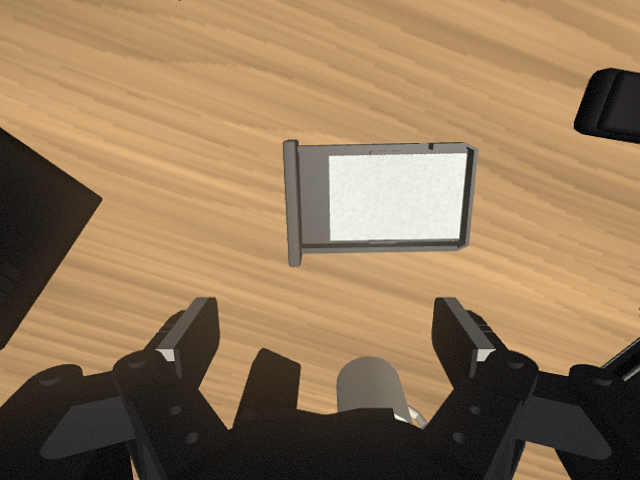

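```bash
python3 - <<'E'
from h import *
np.set_printoptions(precision=4,suppress=True)
im=load('w1')
c=cv2.imread('pics/w1.png')[130:280,270:490]; cv2.imwrite('pics/w1c.png',cv2.resize(c,None,fx=3.6,fy=3.6,interpolation=cv2.INTER_CUBIC))
print(-im['R'].T@im['t'], im['R'])
for u,v,z in [(290,141,.044),(294,265,.044),(475,150,.02),(468,248,.02)]: print(atz(im,u,v,z),atr(im,u,v))
E
```

```text
[ 0.4816 -0.2585  0.389 ] [[-0.3271  0.945   0.0008]
 [ 0.9063  0.3134  0.2836]
 [ 0.2677  0.0935 -0.9589]]
[ 0.5028 -0.2851  0.044 ] [ 0.4816 -0.2585  0.389 ]
[ 0.6174 -0.2448  0.044 ] [ 0.6175 -0.2447  0.0436]
[ 0.4531 -0.1121  0.02  ] [ 0.4531 -0.112   0.0199]
[ 0.5477 -0.0745  0.02  ] [ 0.5513 -0.0645 -0.0001]
```

View pics/w1c.png

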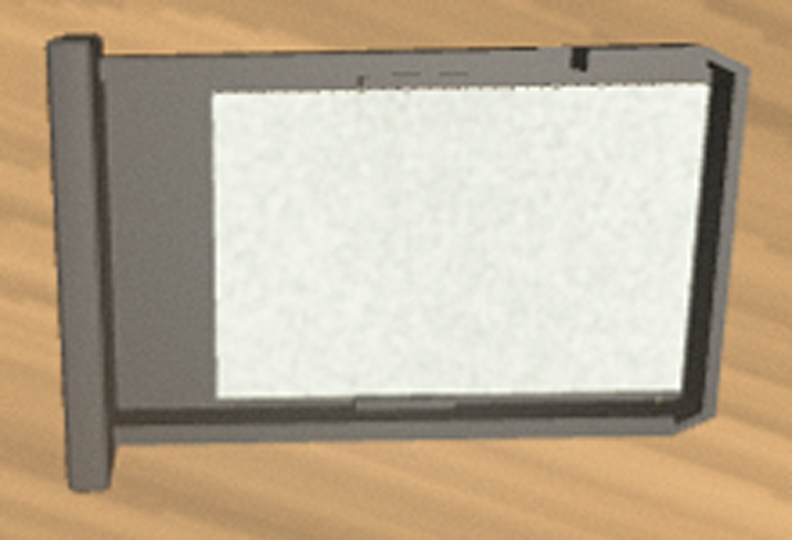

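```bash
cat > fitw.py <<'E'
from fit import *
im=load('w1'); w=lambda u,v:(270+u/3.6,130+v/3.6)
o=[(im,(-.095,.062,.044),w(48,39)),(im,(-.095,-.062,.044),w(68,490)),(im,(-.083,-.062,.044),w(108,488)),(im,(-.083,.062,.044),w(101,37)),
(im,(.083,.056,.02),w(703,45)),(im,(.095,.05,.02),w(748,68)),(im,(.095,-.05,.02),w(715,415)),(im,(.083,-.056,.02),w(674,433))]
t=fit(o,[.53,-.18,1.9])
f=t[:2]-.089*np.array([np.cos(t[2]),np.sin(t[2])]); print('wall centre',f)
ob=env.observe(); R=ob['tool_rot']; d=np.append(f,0.014)-ob['position']; print(ob['position'],(R.T@d)*1000,'yaw tool',np.degrees(np.arctan2(R[1,1],R[0,1])))
E
python3 fitw.py
```

```text
[ 0.53014739 -0.18131074] 109.96219126479389
[[-0.8, -0.7], [-0.3, 0.5], [0.4, 0.9], [-2.4, -0.4], [1.9, 0.0], [1.1, -0.3], [0.2, 0.1], [-0.3, 0.6]]
wall centre [ 0.56053199 -0.26496345]
[ 0.55006895 -0.23396081  0.2465828 ] [ 2.10277479e-01 -3.28265173e+01  2.32567782e+02] yaw tool 109.08197905573711
```

```bash
python3 -m inch '40 0 -33 60 -1; 40 0 -33 120 -1; 40 0 -33 160 -1; 40 0 -33 160 -1; 40 0 -33 160 -1'; python3 - <<'E'
from h import *
grab('wrist','w2')
E
```

```text
time_s: 2.82
position: [0.562, -0.2661, 0.089]
tool_rot: [[-0.939, -0.343, 0.003], [-0.343, 0.939, -0.002], [-0.002, -0.003, -1.0]]
ft_force: [1.3, -1.2, 1.2]
grip_width: 0.0401
```

View pics/w2.png

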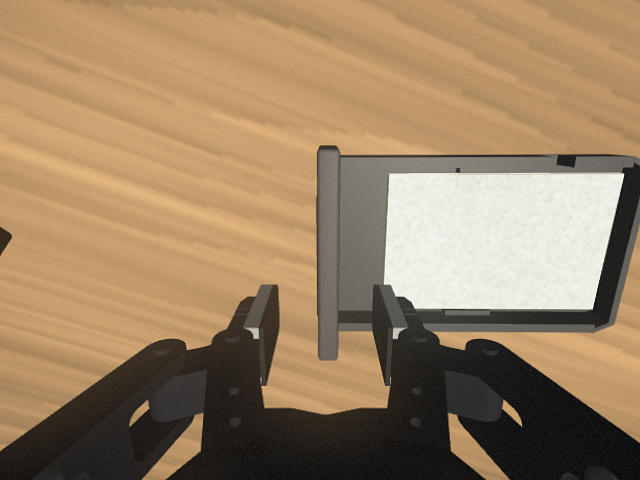

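The wall (u≈328) lies midway between the fingers (u≈270 and 385). I descend and close with a light grip.

```bash
python3 -m inch '40 0 0 40 0; 40 0 0 70 0; 40 0 0 73 0; 40 0 0 73 0; 8 0 0 73 0; 8 0 0 73 0; 8 0 0 73 0; 8 0 0 73 0; 8 0 0 73 0' 30
```

```text
time_s: 4.0
position: [0.5617, -0.2663, 0.015]
tool_rot: [[-0.939, -0.343, 0.002], [-0.343, 0.939, -0.001], [-0.001, -0.002, -1.0]]
ft_force: [-1.2, 1.9, 6.6]
grip_width: 0.0117
```

```bash
python3 -m inch '8 0 0 -1 0; 8 -4 15 -1 3; 8 -9 35 -1 7; 8 -14 55 -1 12; 8 -19 75 -1 17; 8 -24 95 -1 22; 8 -29 115 -1 27; 8 -34 135 -1 32; 8 -40 155 -1 37; 8 -46 179 -1 41.5'; python3 -m inch '8 0 0 0 0; 8 0 0 0 0';  python3 - <<'E'
from h import *
grab('wrist','w3'); grab('side','s3')
E
```

```text
time_s: 5.25
position: [0.5434, -0.0824, 0.015]
tool_rot: [[-0.93, 0.369, 0.001], [0.369, 0.93, -0.001], [-0.002, -0.001, -1.0]]
ft_force: [-0.6, -2.5, 1.9]
grip_width: 0.0115
time_s: 5.5
position: [0.5433, -0.0821, 0.015]
tool_rot: [[-0.931, 0.364, 0.001], [0.364, 0.931, 0.001], [-0.0, 0.001, -1.0]]
ft_force: [-0.2, 6.1, 6.6]
grip_width: 0.0115
```

View pics/w3.png

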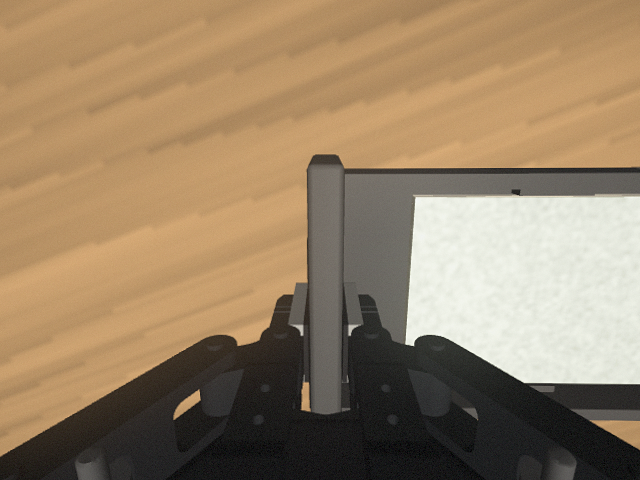

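View pics/s3.png

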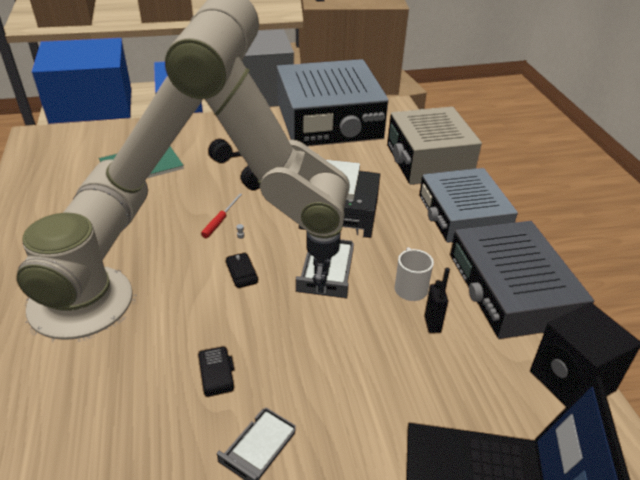

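```bash
python3 -m inch '40 0 0 0 0; 40 0 0 0 0; 40 0 0 -50 0; 40 0 0 -110 0; 40 0 20 -170 0; 40 0 50 -230 0; 40 0 60 -260 0; 40 0 60 -260 0; 40 0 60 -260 0'; python3 - <<'E'
from h import *
grab('wrist','w4'); print(env.observe()['position'])
E
```

```text
time_s: 6.72
position: [0.5645, -0.0267, 0.2732]
tool_rot: [[-0.931, 0.366, -0.002], [0.366, 0.931, 0.0], [0.002, -0.0, -1.0]]
ft_force: [-1.2, -0.5, -0.1]
grip_width: 0.04
[ 0.56442699 -0.0268091   0.27287049]
```

View pics/w4.png

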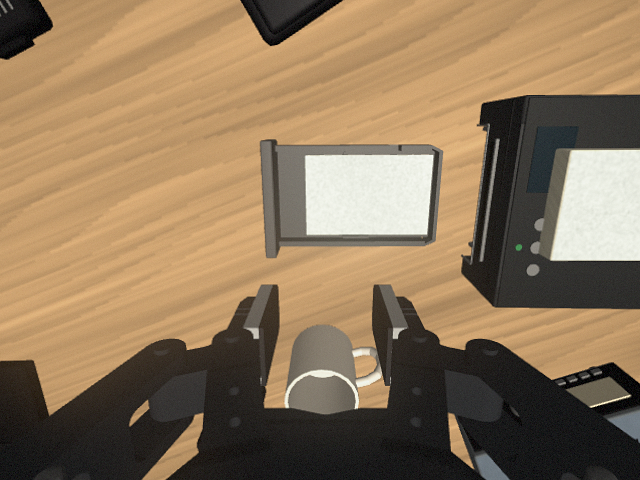

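```bash
python3 - <<'E'
from h import *
c=cv2.imread('pics/w4.png')
cv2.imwrite('pics/w4a.png',cv2.resize(c[130:270,250:450],None,fx=4,fy=4,interpolation=cv2.INTER_CUBIC))
d=cv2.resize(c[85:315,455:575],None,fx=2.6*1,fy=2.6,interpolation=cv2.INTER_CUBIC); d=np.clip(d.astype(float)*2.2,0,255).astype(np.uint8)
cv2.imwrite('pics/w4b.png',d)
e=np.hstack([cv2.resize(np.clip(c[y:y+50,455:515].astype(float)*2.5,0,255).astype(np.uint8),None,fx=6.5,fy=6.5,interpolation=cv2.INTER_CUBIC) for y in (100,235)])
cv2.imwrite('pics/w4c.png',e); print(e.shape)
E
```

```text
(325, 780, 3)
```

View pics/w4a.png

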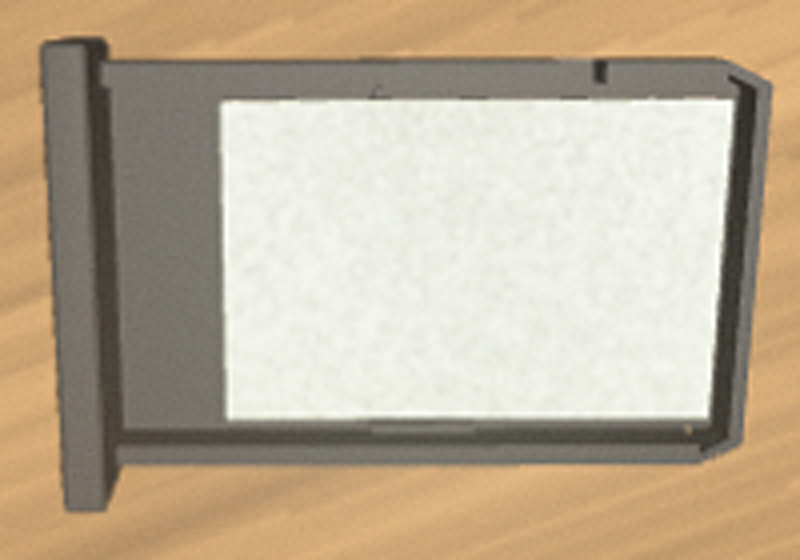

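View pics/w4b.png

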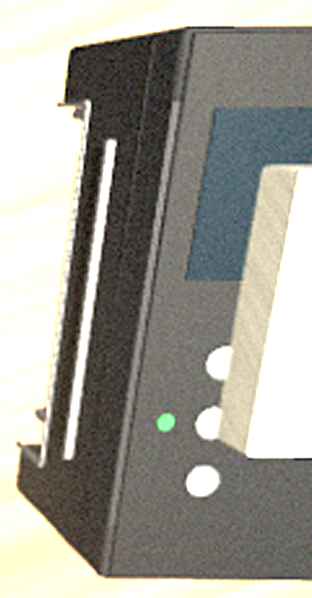

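View pics/w4c.png

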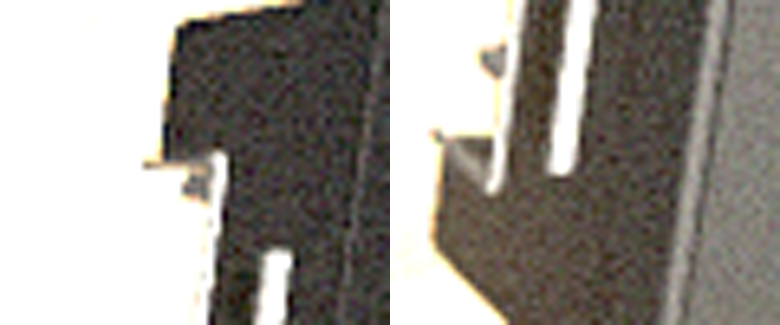

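```bash
cat > fit4.py <<'E'
from fit import *
np.set_printoptions(precision=4,suppress=True)
im=load('w4'); w=lambda u,v:(250+u/4,130+v/4); b=lambda u,v:(455+u/2.6,85+v/2.6)
o=[(im,(-.095,.062,.044),w(42,45)),(im,(-.095,-.062,.044),w(67,510)),(im,(-.083,-.062,.044),w(105,508)),(im,(-.083,.062,.044),w(97,40)),
(im,(.083,.056,.02),w(725,60)),(im,(.095,.05,.02),w(770,87)),(im,(.095,-.05,.02),w(740,443)),(im,(.083,-.056,.02),w(702,462))]
t=fit(o,[.58,0,1.2])
q=[(im,(0,.098,.093),b(188,28)),(im,(0,-.098,.093),b(104,577)),(im,(0,.098,0),b(70,47)),(im,(0,-.098,0),b(18,487)),(im,(0,.074,0),(479.6,125.1)),(im,(0,-.074,0),(462.7,256.1))]
p=fit(q,[.625,.126,1.2])
c,s=np.cos(p[2]),np.sin(p[2]); A=np.array([[c,s],[-s,c]])
P=lambda X:A@(np.array(X)[:2]-p[:2])
n=lambda k:t[:2]+k*np.array([np.cos(t[2]),np.sin(t[2])])
print('nose in printer',P(n(.095)),'wall',P(n(-.089)),'yaw diff',np.degrees(t[2]-p[2]))
for z in (0,.005,.02): print('guide tips',z,P(atz(im,483.5,129.2,z)),P(atz(im,468.8,244.2,z)))
print('wall world',n(-.089))
for u,v in [(320,330),(290,345),(350,345)]: print('mug',atz(im,u,v,0)[:2])
print('sd etc')
E
python3 fit4.py
```

```text
[0.5759 0.0008] 68.56536357154097
[[-0.5, -1.4], [-0.9, 0.6], [0.6, 1.1], [-2.1, -0.1], [1.8, 0.0], [1.4, -0.9], [0.7, 0.4], [-0.8, 0.6]]
[0.6249 0.1279] 68.32109514785924
[[0.9, -1.1], [0.3, 2.4], [-0.3, -0.4], [-0.9, 0.8], [-0.9, 1.1], [0.5, -1.5]]
nose in printer [-0.0412 -0.001 ] wall [-0.2252 -0.0018] yaw diff 0.2442684236817184
guide tips 0 [0.0056 0.0709] [ 0.0052 -0.0609]
guide tips 0.005 [0.0036 0.0709] [ 0.0031 -0.0593]
guide tips 0.02 [-0.0026  0.0709] [-0.0031 -0.0545]
wall world [ 0.5434 -0.082 ]
mug [ 0.7262 -0.0983]
mug [ 0.7324 -0.1428]
mug [ 0.7609 -0.0699]
sd etc
```

```bash
python3 -m inch '40 0 -59 60 0; 40 0 -59 120 0; 40 0 -59 180 0; 40 0 -59 230 0; 40 0 -59 257 0; 40 0 -59 257 0; 8 0 -59 257 0; 8 0 -59 257 0; 8 0 -59 257 0; 8 0 -59 256 0' 25; python3 -m inch '8 2 3 0 0; 8 4 8 0 0; 8 6 16 0 0; 8 6 24 0 0; 8 6 32 0 0; 8 6 40 0 0; 8 6 46 0 0; 8 6 52 0 0; 8 6 58 0 0; 8 6 58 0 0'
```

```text
time_s: 8.02
position: [0.5435, -0.0813, 0.019]
tool_rot: [[-0.931, 0.366, 0.001], [0.366, 0.931, -0.0], [-0.001, 0.0, -1.0]]
ft_force: [0.1, -0.2, -2.4]
grip_width: 0.0114
time_s: 9.28
position: [0.5593, -0.0241, 0.0189]
tool_rot: [[-0.931, 0.365, 0.001], [0.365, 0.931, 0.0], [-0.0, 0.0, -1.0]]
ft_force: [0.1, -0.9, 5.9]
grip_width: 0.0116
```

```bash
python3 -m inch '40 0 0 0 0; 40 0 0 0 0; 40 0 0 0 0; 40 0 0 -50 0; 40 0 0 -110 0; 40 0 0 -170 0; 20 0 0 -200 0; 0 0 0 -220 0; 0 0 0 -220 0; 0 0 0 -220 0'; python3 - <<'E'
from h import *
grab('wrist','w5'); print(env.observe()['position'])
E
```

```text
time_s: 10.52
position: [0.5586, -0.0249, 0.2373]
tool_rot: [[-0.931, 0.366, -0.002], [0.366, 0.931, 0.001], [0.002, -0.0, -1.0]]
ft_force: [0.6, -0.1, -1.0]
grip_width: -0.0001
[ 0.55856802 -0.02493949  0.23715898]
```

View pics/w5.png

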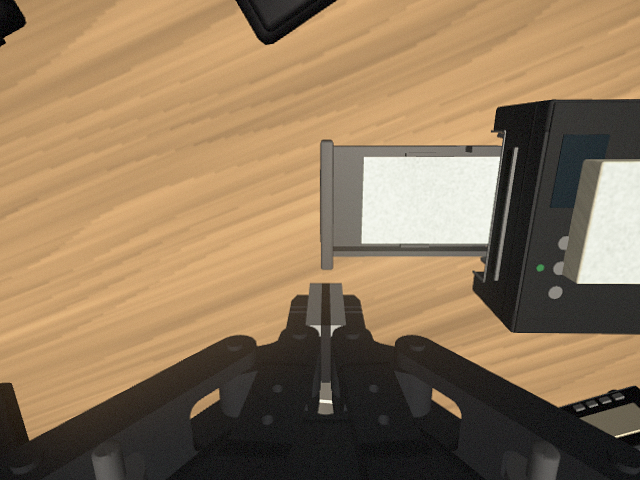

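```bash
python3 -m inch '0 0 -50 0 0; 0 0 -50 60 0; 0 0 -50 120 0; 0 0 -50 170 0; 0 0 -50 205 0; 0 0 -50 219 0; 0 0 -50 219 0; 0 0 -50 219 0'; python3 -m inch '0 0 5 0 0; 0 0 10 0 0; 0 0 14 0 0; 0 0 18 0 0; 0 0 21 0 0; 0 0 24 0 0; 0 0 27 0 0; 0 0 30 0 0'
```

```text
time_s: 11.58
position: [0.5414, -0.0718, 0.0207]
tool_rot: [[-0.931, 0.366, 0.002], [0.366, 0.931, -0.001], [-0.002, 0.0, -1.0]]
ft_force: [0.0, -0.8, 0.8]
grip_width: 0.0006
time_s: 12.58
position: [0.5517, -0.0435, 0.0195]
tool_rot: [[-0.931, 0.366, -0.0], [0.366, 0.931, -0.0], [0.0, -0.0, -1.0]]
ft_force: [0.4, -0.4, -0.1]
grip_width: 0.0002
```

```bash
python3 -m inch '0 0 3 0 0; 0 0 6 0 0; 0 0 9 0 0; 0 0 12 0 0; 0 0 15 0 0; 0 0 18 0 0; 0 0 21 0 0; 0 0 24 0 0; 0 0 27 0 0; 0 0 30 0 0'; python3 - <<'E'
from h import *
grab('wrist','w6');grab('side','s6'); print(env.observe()['position'])
E
```

```text
time_s: 13.82
position: [0.5627, -0.0156, 0.0195]
tool_rot: [[-0.931, 0.366, 0.0], [0.366, 0.931, -0.0], [-0.0, -0.0, -1.0]]
ft_force: [-0.3, -2.1, 0.7]
grip_width: -0.0
[ 0.56281478 -0.01536633  0.01951148]
```

View pics/w6.png

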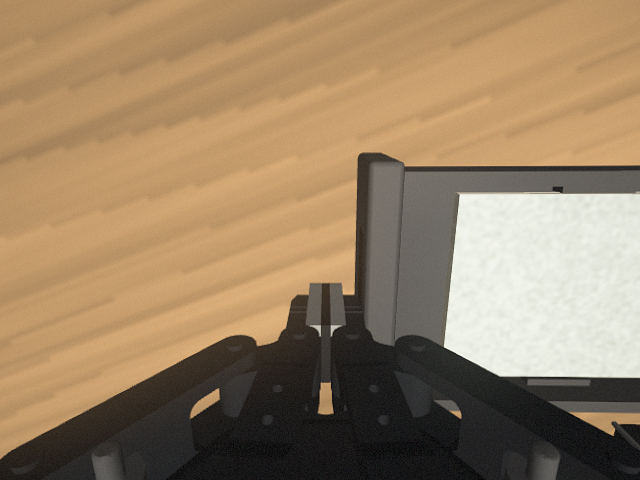

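```bash
for i in 1; do :; done; python3 -m inch '0 0 2 0 0; 0 0 4 0 0; 0 0 6 0 0; 0 0 8 0 0; 0 0 10 0 0'; python3 -m inch '0 0 2 0 0; 0 0 4 0 0; 0 0 6 0 0; 0 0 8 0 0; 0 0 10 0 0'
```

```text
time_s: 14.55
position: [0.5664, -0.0063, 0.0195]
tool_rot: [[-0.931, 0.366, -0.0], [0.366, 0.931, -0.0], [0.0, -0.0, -1.0]]
ft_force: [-1.2, -1.7, 1.8]
grip_width: -0.0002
time_s: 15.18
position: [0.57, 0.003, 0.0195]
tool_rot: [[-0.931, 0.366, -0.0], [0.366, 0.931, 0.0], [0.0, 0.0, -1.0]]
ft_force: [-1.2, -2.0, 0.5]
grip_width: 0.0004
```

```bash
python3 -m inch '0 0 2 0 0; 0 0 4 0 0; 0 0 6 0 0; 0 0 8 0 0; 0 0 8 0 0'; python3 -m inch '0 0 2 0 0; 0 0 4 0 0; 0 0 6 0 0; 0 0 8 0 0; 0 0 8 0 0'
```

```text
time_s: 15.8
position: [0.5727, 0.0102, 0.0195]
tool_rot: [[-0.931, 0.366, -0.001], [0.366, 0.931, -0.0], [0.0, -0.001, -1.0]]
ft_force: [-1.8, -4.3, 1.4]
grip_width: 0.0004
time_s: 16.42
position: [0.5756, 0.0177, 0.0195]
tool_rot: [[-0.931, 0.366, -0.0], [0.366, 0.931, -0.0], [0.0, -0.0, -1.0]]
ft_force: [-2.1, -3.4, 1.1]
grip_width: 0.0001
```

```bash
python3 -m inch '0 0 2 0 0; 0 0 4 0 0; 0 0 6 0 0; 0 0 8 0 0; 0 0 10 0 0'; python3 -m inch '0 0 2 0 0; 0 0 4 0 0; 0 0 6 0 0; 0 0 8 0 0; 0 0 10 0 0'
```

```text
time_s: 17.05
position: [0.5793, 0.0269, 0.0195]
tool_rot: [[-0.931, 0.366, -0.0], [0.366, 0.931, -0.0], [0.0, -0.0, -1.0]]
ft_force: [-2.3, -4.2, 1.5]
grip_width: -0.0001
time_s: 17.68
position: [0.583, 0.0362, 0.0195]
tool_rot: [[-0.931, 0.366, -0.0], [0.366, 0.931, -0.0], [0.0, -0.0, -1.0]]
ft_force: [-3.1, -4.2, 0.7]
grip_width: -0.0004
```

```bash
python3 -m inch '0 0 1.5 0 0; 0 0 3 0 0; 0 0 4.5 0 0; 0 0 6 0 0'; python3 -m inch '0 0 1 0 0; 0 0 2 0 0; 0 0 3 0 0; 0 0 4 0 0'
```

```text
time_s: 18.18
position: [0.5854, 0.042, 0.0195]
tool_rot: [[-0.931, 0.366, -0.0], [0.366, 0.931, -0.0], [0.0, -0.0, -1.0]]
ft_force: [-2.2, -5.0, 0.5]
grip_width: 0.0001
time_s: 18.68
position: [0.5868, 0.0459, 0.0195]
tool_rot: [[-0.931, 0.366, 0.0], [0.366, 0.931, 0.0], [0.0, 0.0, -1.0]]
ft_force: [-1.9, -1.8, 1.1]
grip_width: -0.0001
```

```bash
python3 -m inch '0 0 1 0 0; 0 0 2 0 0; 0 0 3 0 0'
```

```text
time_s: 19.05
position: [0.588, 0.0485, 0.0195]
tool_rot: [[-0.931, 0.366, 0.0], [0.366, 0.931, -0.0], [-0.0, -0.0, -1.0]]
ft_force: [-1.4, -4.8, 0.1]
grip_width: -0.0001
```

```bash
python3 -m inch '0 0 0.5 0 0; 0 0 1 0 0'; python3 -m inch '0 0 0.5 0 0; 0 0 1 0 0'
```

```text
time_s: 19.3
position: [0.588, 0.0486, 0.0195]
tool_rot: [[-0.931, 0.366, -0.001], [0.366, 0.931, -0.001], [0.0, -0.002, -1.0]]
ft_force: [-3.2, -8.6, 1.9]
grip_width: 0.0001
time_s: 19.55
position: [0.588, 0.0487, 0.0195]
tool_rot: [[-0.931, 0.366, -0.002], [0.366, 0.931, -0.003], [0.001, -0.003, -1.0]]
ft_force: [-5.2, -13.5, 2.9]
grip_width: -0.0002
```

Push dropped near 2.4 N (the click), then rose sharply to 14 N with no advance. That fits the stop, since the catch was met about 50 mm earlier. I back off and check.

```bash
python3 -m inch '0 0 -3 0 0; 0 0 -10 0 0; 0 0 -20 0 0; 0 0 -35 0 0; 0 0 -50 -40 0; 0 0 -50 -100 0; 0 0 -50 -160 0; 0 0 -40 -220 0; 0 0 -40 -220 0; 0 0 -40 -220 0'; python3 - <<'E'
from h import *
im=grab('wrist','w7'); grab('scene','c7'); grab('side','s7')
E
```

```text
time_s: 20.8
position: [0.5734, 0.0126, 0.2387]
tool_rot: [[-0.931, 0.366, -0.001], [0.366, 0.931, 0.0], [0.001, -0.0, -1.0]]
ft_force: [-0.4, 1.1, -0.6]
grip_width: 0.0
```

View pics/w7.png

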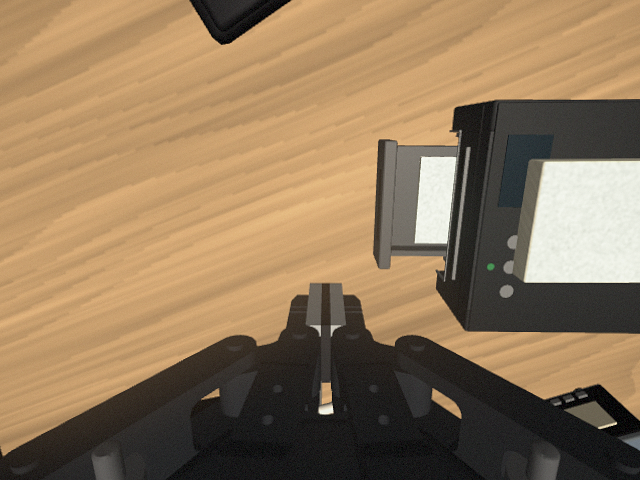

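View pics/c7.png

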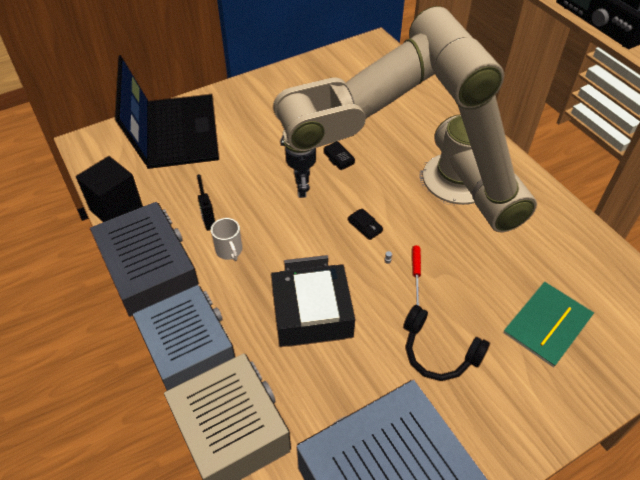

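```bash
python3 - <<'E'
from h import *
c=cv2.imread('pics/w7.png')
cv2.imwrite('pics/w7a.png',cv2.resize(c[95:335,365:535],None,fx=2.5*1,fy=2.5,interpolation=cv2.INTER_CUBIC))
E
```

```text
(no output)
```

View pics/w7a.png

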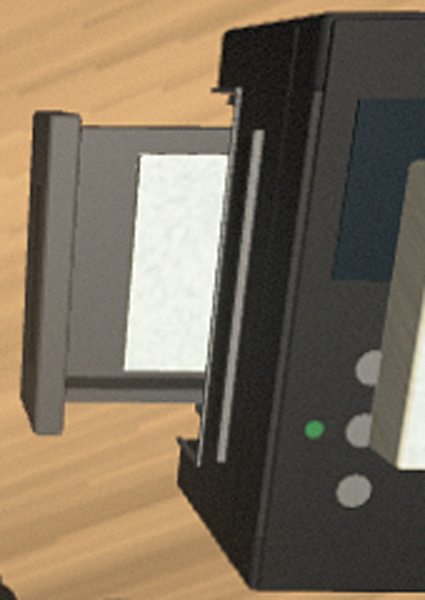

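```bash
python3 - <<'E'
from fit import *
im=load('w7'); b=lambda u,v:(365+u/2.5,95+v/2.5)
t=fit([(im,(-.095,.062,.044),b(35,113)),(im,(-.083,.062,.044),b(79,115)),(im,(-.083,-.062,.044),b(63,433)),(im,(-.095,-.062,.044),b(36,432)),(im,(-.095,-.062,0),b(21,398))],[.61,.09,1.2])
p=fit([(im,(0,.098,.093),b(328,15)),(im,(0,-.098,.093),b(253,589)),(im,(0,.098,0),b(222,32)),(im,(0,-.098,0),b(179,487))],[.625,.126,1.2])
c,s=np.cos(p[2]),np.sin(p[2]); n=t[:2]+.095*np.array([np.cos(t[2]),np.sin(t[2])])-p[:2]
print('nose',c*n[0]+s*n[1],-s*n[0]+c*n[1],np.degrees(t[2]-p[2]))
E
```

```text
[0.62435986 0.14949256] 70.01757000897902
[[2.2, -0.3], [-2.0, -1.5], [0.8, 0.5], [-0.6, 1.2], [-0.1, 0.1]]
[0.62550139 0.12738237] 68.49712698254991
[[0.1, -0.5], [0.4, 3.5], [-0.1, -0.3], [-0.5, -0.0]]
nose 0.11511942910993991 0.011687216622490896 1.5204430264291022
```

Vision gives the nose about 115 mm in, straight within noise (fitted yaw 1.5°, guide play about 1.3°). I'll do a light re-touch to confirm that it sits at the same hard stop and did not spring back.

```bash
python3 -m inch '0 0 -10 60 0; 0 0 -10 120 0; 0 0 -10 180 0; 0 0 -10 220 0; 0 0 5 220 0; 0 0 15 220 0; 0 0 25 220 0; 0 0 33 220 0; 0 0 36 220 0; 0 0 36 220 0'; python3 -m inch '0 0 0.5 0 0; 0 0 1 0 0';python3 -m inch '0 0 0.5 0 0; 0 0 1 0 0'; python3 -m inch '0 0 0.5 0 0; 0 0 1 0 0'
```

```text
time_s: 22.2
position: [0.5872, 0.0467, 0.0197]
tool_rot: [[-0.931, 0.366, 0.0], [0.366, 0.931, -0.0], [-0.0, 0.0, -1.0]]
ft_force: [0.3, 1.0, 0.7]
grip_width: 0.0
time_s: 22.45
position: [0.5875, 0.0473, 0.0195]
tool_rot: [[-0.931, 0.366, -0.0], [0.366, 0.931, -0.0], [0.0, -0.0, -1.0]]
ft_force: [0.5, -0.2, -0.3]
grip_width: -0.0002
time_s: 22.7
position: [0.5879, 0.0484, 0.0195]
tool_rot: [[-0.931, 0.366, -0.0], [0.366, 0.931, -0.0], [0.0, -0.0, -1.0]]
ft_force: [-0.4, -0.9, 0.7]
grip_width: 0.0005
time_s: 22.95
position: [0.5879, 0.0486, 0.0195]
tool_rot: [[-0.931, 0.366, -0.001], [0.366, 0.931, -0.001], [0.0, -0.002, -1.0]]
ft_force: [-3.0, -6.3, 1.7]
grip_width: -0.0005
```

The tray has not sprung back, and it meets the same hard stop with no travel. I retreat clear and hand in.

```bash
python3 -m inch '0 0 -3 0 0; 0 0 -12 0 0; 0 0 -25 0 0; 0 0 -40 0 0; 0 0 -50 -50 0; 0 0 -50 -110 0; 0 0 -50 -170 0; 0 0 -50 -200 0; 0 0 -50 -200 0; 0 0 -50 -200 0'; python3 - <<'E'
from h import *
a=load('w7'); b=grab('side','s8'); print(env.observe()['ft_force'])
E
```

```text
time_s: 24.2
position: [0.5693, 0.0025, 0.2183]
tool_rot: [[-0.931, 0.366, -0.002], [0.366, 0.931, 0.0], [0.002, -0.0, -1.0]]
ft_force: [0.1, -0.5, -0.3]
grip_width: 0.0001
[-0.68743923 -0.1308845   0.05254036]
```

View pics/s8.png

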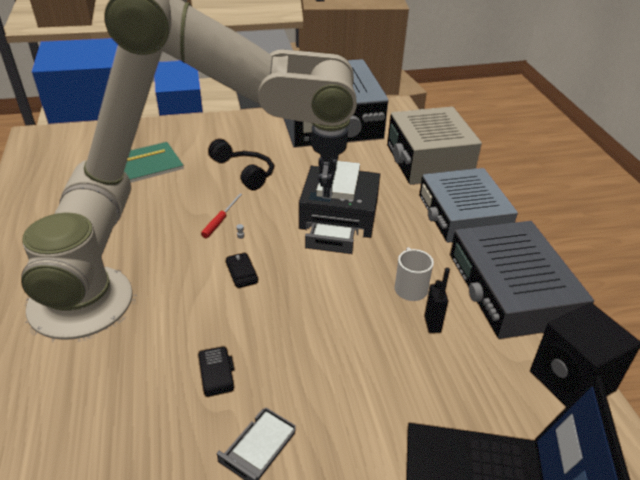

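The picture shows the tray seated in the slot, with its front wall at (331,242). The bystanders are at their old pixels and the gripper is clear.

```bash
python3 -c "
from rig import env
print(env.close_job())"
```

```text
the job is handed in; nothing more can be done
None
```

The card tray is back in the printer, seated against the end stop, and the job was handed in at about 24 s with the gripper empty and clear.

**What I did:** I gripped the larger tray by its front wall and dragged it into line with the slot. The wrist camera showed the guides about 5 mm left of the middle, so I started the nose there. Then I let go and pushed the free tray in from behind with shut fingers.

**Force checks:**
- The push was about 2 N, then rose to about 5 N when the nose met the catch, near 68–76 mm inside.
- It fell back to about 2.6 N about 3 mm before the stop, which I took as the click. The description says within 2 mm.
- At the stop, with the nose about 115–117 mm inside, it rose sharply to about 14 N with no further movement.
- After I backed off, a light second touch of about 7 N met the stop at the same place, so the tray had not sprung back.

**Less certain:** The catch itself cannot be seen, so the click is inferred from the push. The last picture fit gave the tray a 1.5° yaw and the nose about 12 mm left of the middle. That is more than the guides allow, and the wall corners behind the fit were 1–2 pixels off. The fingertip position at the stop did not show such an offset.

In the last pictures the bystanders look unmoved.

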